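# Stow the grating disc and snap the stand's cap on

## Task

Put the food processor's loose grating disc away: lower it by its hub over the post of the disc stand until it sits fully down on the slicing disc that is already there, and let go of it. Then set the snap cap on the stud at the top of the post and press it straight down past the click until it is fully home on the grating disc's hub, and finish like that, without letting up: the program ends while the gripper is still pressing the cap firmly down. Leave the pepper mill, salt shaker, honey jar and mug where they stand.

Things in the scene. Friction and masses are not known exactly. Their poses are not given: they have to be found in the camera images.
- disc_stand: Disc stand, white plastic, fixed to the worktop. Origin: centre of its underside, z up; heights here are above it. Round base 132 mm across with a boss, 26 mm high. From it rises a round post, 24 mm in diameter up to height 96 mm, then tapering to a thinner stud, 12 mm in diameter, that ends at 129 mm with a bevelled tip. The slicing disc's hub stands on the boss and ends at 66 mm.
- disc_seat (a point): Point on the stand's axis at height 66 mm, where the origin of the grating disc belongs: its hub then stands on the slicing disc's hub, its own hub ends at height 106 mm, and the stud stands out above it.
- stud_tip (a point): Top of the stud, on the stand's axis, height 129 mm. Four spring tabs sit round the stud, widest (19 mm across) at height 113 mm, with a long ramp above and a short steep one below. They give way to the cap's lip and snap out above it.
- grating_disc: Loose grating disc, about 180 g: steel plate 150 mm across with rings of small holes, 5 mm high (with its rim), in its middle an upright white plastic hub, 36 mm in diameter (43 mm in its lowest 8 mm), that ends 40 mm above the underside; a hole 27 mm in diameter goes right through it. Lies hub up. Origin: centre of the underside of the hub, z up. Grip it round the hub from above.
- slicing_disc: Slicing disc, same shape and sizes as the grating disc, with one long blade instead of the holes. It is already on the stand's post and stays there. Origin: centre of the underside of its hub.
- snap_cap: Loose snap cap, white plastic, 30 g, a hollow knob standing mouth down. Origin: centre of its underside, z up. Flange 44 mm across and 3.5 mm high at the bottom, on which fingertips can bear; above it a round grip 30 mm in diameter. The mouth is 15 mm in diameter with a lip 3.5 mm thick, wider inside. Home: its underside on the grating disc's hub, at stand height 106 mm.
- cap_top (a point): Middle of the cap's flat top, 33 mm above its underside. Put on the stud, the cap's underside first rests on the tabs at stand height about 119 mm. Pressed with 5 to 15 N it goes down; the force drops as the lip passes the tabs' widest point (underside at about 113 mm), the tabs snap out over the lip at about 109 mm, and at 106 mm it bears on the hub.
- pepper_mill: Bystander: dark wooden pepper mill, 58 mm across, 160 mm high. Origin: centre of its underside.
- salt_shaker: Bystander: glass salt shaker, 44 mm across, 90 mm high. Origin: centre of its underside.
- honey_jar: Bystander: honey jar with a lid, 60 mm across, 86 mm high. Origin: centre of its underside.
- mug: Bystander: striped mug with a handle, 84 mm across, 91 mm high. Origin: centre of its underside.
Mind the look-alikes: they are no part of the job. What is shaped like the grating_disc but yellow is not meant.

How it is judged (in metres and radians):
On the way, in this order (a step that is already met when the one before it is completed fails the run):
1. the grating disc sits fully down on the stand's post, upright, let go (z of grating_disc in the frame of disc_stand between 0.059 and 0.069 m and horizontal distance between grating_disc and disc_stand below 0.005 m and angle between grating_disc's own z axis and vertical below 0.06 rad and contact force between the fingers and grating_disc below 0.3 N), for 0.2 s.
2. the cap has clicked over the tabs and is home on the hub (z of snap_cap in the frame of disc_stand between 0.097 and 0.1085 m and horizontal distance between snap_cap and disc_stand below 0.004 m and angle between snap_cap's own z axis and vertical below 0.08 rad), for 0.1 s.
At the end, for the whole second after the job is handed in: Disc underside 59-69 mm above the stand's underside, within 5 mm of its axis, level to 0.06 rad; cap underside 97-108.5 mm up (home: 106), within 4 mm, upright to 0.08 rad; through the last second the gripper touches the cap (over 3 N) and presses it on the hub with over 5 N (all of step 2 and z of grating_disc in the frame of disc_stand between 0.059 and 0.069 m and horizontal distance between grating_disc and disc_stand below 0.005 m and angle between grating_disc's own z axis and vertical below 0.06 rad and contact force between snap_cap and grating_disc above 5 N and contact force between any of the fingers, the arm and snap_cap above 3 N and linear speed of snap_cap below 0.02 m/s); the arm keeps its last pose, push and grip.
It fails at once if a bystander is moved more than 30 mm (distance of any of pepper_mill, salt_shaker, honey_jar, mug from where it was at the start of the episode above 0.03 m).
It fails at once if the slicing disc is lifted off its place (distance of slicing_disc from where it was at the start of the episode above 0.02 m).
It also fails if it takes over 67 s, if anything falls off the work surface, if the arm or the gripper's body presses on something with over 40 N, if the wrist force passes 120 N, or if a joint passes its speed limit or range.

## Robot

A 6-joint arm with a two-finger parallel gripper is mounted at the origin on a cart in front of the work surface, level with it; the furniture and walls round the work are solid. World frame = base frame: x ahead of the robot, y to its left, z up, the work surface at z = 0. Lengths are in mm, angles in degrees, forces in N, time in s.
With the tool pointing down it reaches from about 300 to 850 mm from the base axis. Payload 4.2 kg.
Tool frame: the origin (TCP) lies at the very end of the fingers, on their centre line; the grasp point (between the pads) lies 19 mm behind it (env.grasp_offset is the distance from the TCP to the grasp point, in mm); z points along the fingers, y is the line along which they close (so a half turn about z gives the same grasp; the last joint's range is limited). The gripper opens to 91 mm and grips with 3 to 60 N. Pads are 32 mm wide; open, the fingers measure 118 mm over their backs; the gripper's body (76 mm by 178 mm) begins 60 mm behind the grasp point.
Start: joints at [70.474, 18.312, 89.639, -0, 72.044, -1.146], TCP at [181.315, 545.681, 213.976] pointing down, gripper open.
Joint ranges: [-177.97, 177.97], [-48.28, 115.42], [12.27, 149.76], [-77.06, 257.06], [2.81, 150.46], [-146.56, 146.56]. Speed limits (degrees/s): [147.25, 147.25, 180, 180, 180, 180].

## Interface

Orientations are given as [roll, pitch, yaw] about the fixed x, y, z axes, in that order (R = Rz(yaw) Ry(pitch) Rx(roll)).
In Python, from workcell import env gives the robot as it stands. The module is installed in compiled form; this text tells all that it offers.
- The arm moves only by the tool send_rows, never from a script. Its argument "motion" is a list of rows, each an object of numbers: "tx", "ty", "tz": the shift along the tool's x, y, z in units of 500 mm (1.0 is 500 mm); "rx", "ry", "rz": the turn, a rotation vector about the tool's x, y, z in units of 30 degrees (1.0 is 30 degrees); "gripper": the closure, from -1 (fully open) to 1 (shut). In form: [{"tx": .., "ty": .., "tz": .., "rx": .., "ry": .., "rz": .., "gripper": ..}, ...]. A call has 1 to 12 rows; each row shifts and turns the commanded pose from where the row before left it, along the tool's axes as they then stand; what a row does not reach is not made up. A row lasts 1/8 s, in which the tool goes at most 62.5 mm and 10.7 degrees, less where a joint would pass 70% of its speed; a pose out of reach is approached as far as the arm can. A call with a number of a shift or a turn outside -1 to 1 is refused whole. A call with a gripper value outside its range is refused whole. The fingers move at their own pace and stop on an object; "grip_force" is the grip in N (left out, the last holds). Time passes only in rows, so rows that do not move let the fingers close. It gives the time, the measured TCP pose, the force, the opening and the grip force at its end, in the units of the state.
- env.state(): the state, without advancing time (a new reading comes with each control period).
- env.grab_frame(name): name is "scene" or "side" or "wrist"; returns a dict with "frame" (420x560x3 uint8, red, green, blue), "vertical_fov" (degrees; the focal length in pixels is half the picture's height over the tangent of half this angle, whatever the lens; pixels are square), "cx", "cy" (the principal point, pixels), "rvec" (rotation vector, rad) and "tvec" (3), from world to camera coordinates, as OpenCV has them; the wrist camera has in their place "T_tool_cam" (4x4, takes a point from camera to tool coordinates, whose origin is the TCP and whose axes are the flange's). Camera axes: x right, y down, z forward; pixel columns grow to the right and rows downward; lengths in mm; the calibration is good to about 2 mm. The wrist camera is an equidistant fisheye: a pixel r from the principal point sees the ray r / f radians off the axis. A picture is of the moment at which its call begins: read the wrist's pose just before it. There is no depth.
- env.job_done(): hands the job in; it is judged then, once.
The state is a dict: "time_s": time; "qpos": joint angles; "qvel": joint speeds; "effort": joint torques, N m; "ee_pos": TCP position; "ee_rot": TCP orientation; "force": force on the tool from outside, world axes, zero at the start; "torque": the same for the moment, N m; "gripper_width": finger opening in mm; "gripper_force": force on a finger pad.
Only numpy, scipy, OpenCV 4.12 (cv2) and the standard library are available. Lean on these libraries where they do the work, as an engineer would, in place of code of your own. Each camera call takes 0.05 s, during which the arm holds its last target. There are 200 camera calls.

## Working session

There is one attempt and no reset: what is moved stays moved. The work goes in short steps, Python scripts to look and compute and a tool call to move; the robot and the scene stay as the last step left them, time stands still between calls to the robot, and variables do not carry over. Pictures are saved under pics/ and viewed, at most 11 in all, crops included, and the job is handed in when it is done.

Besides the shell and the picture viewer there is one more tool, called after "Emit:" as name(argument=value, ...), one argument or row to a line, values as JSON. send_rows: Moves the arm, as the interface text tells. Shifts and turns lie within -1 to 1; 1 stands for 500 mm of shift or 30 degrees of turn. Its arguments: {"type":"object","properties":{"motion":{"type":"array"},"grip_force":{"type":"number"}},"required":["motion"]}

```bash
mkdir -p pics; cat > h.py <<'E'
import numpy as np, cv2
from scipy.spatial.transform import Rotation as R
from workcell import env
def grab(n):
    s=env.state(); g=env.grab_frame(n); g['s']=s; g['n']=n; return g
def ray(g,u,v):
    f=g['frame'].shape[0]/2/np.tan(np.radians(g['vertical_fov']/2))
    x=(u-g['cx'])/f; y=(v-g['cy'])/f
    if g['n']=='wrist':
        r=np.hypot(x,y); k=np.sin(r)/r if r>1e-9 else 1
        d=np.array([x*k,y*k,np.cos(r)]); T=np.array(g['T_tool_cam'])
        Rt=R.from_euler('xyz',g['s']['ee_rot'],degrees=True).as_matrix()
        return Rt@T[:3,3]+np.array(g['s']['ee_pos']), Rt@T[:3,:3]@d
    Rm=cv2.Rodrigues(np.array(g['rvec'],float))[0]; t=np.array(g['tvec'],float).ravel()
    return -Rm.T@t, Rm.T@np.array([x,y,1.])
def onz(g,u,v,z):
    o,d=ray(g,u,v); return o+d*(z-o[2])/d[2]
def save(g,name): cv2.imwrite('pics/'+name,g['frame'][...,::-1])
E
python3 - <<'E'
from h import *
a=[grab(n) for n in('scene','side','wrist')]
for g in a: print(g['n'],g['vertical_fov'],g['cx'],g['cy'],ray(g,280,210))
print(a[2]['T_tool_cam'],env.state())
save(a[0],'scene0.png');save(a[1],'side0.png');save(a[2],'wrist0.png')
E
```

```text
scene 45.84559450291419 275.3197543632324 202.60387173553536 (array([ -304.10737895, -1074.00112847,   785.65438552]), array([ 0.55833234,  0.68686002, -0.46561675]))
side 42.54647711126671 278.73684119194957 209.50885163703163 (array([ 245.49574142, 1376.23189605,  695.93289583]), array([ 0.18541544, -0.90583112, -0.38091654]))
wrist 65.70646984690485 281.26324751327843 207.9478091306134 (array([118.18405278, 566.07328842, 384.17782776]), array([ 0.22934936, -0.08286559, -0.96981037]))
[[ 1.23890967e-05 -9.71345522e-01 -2.37671784e-01  6.63287976e+01]
 [ 9.99999588e-01  2.27694020e-04 -8.78440305e-04 -3.63709291e-01]
 [ 9.07385500e-04 -2.37671675e-01  9.71345125e-01 -1.70979903e+02]
 [ 0.00000000e+00  0.00000000e+00  0.00000000e+00  1.00000000e+00]] {'time_s': 0.15, 'qpos': array([ 7.04755029e+01,  1.83428436e+01,  8.96867767e+01,  1.68531530e-03,
        7.20451665e+01, -1.14630827e+00]), 'qvel': array([ 0.04098764, -0.02031547, -0.15769462, -0.08100718,  0.06648228,
       -0.1381147 ]), 'effort': array([-3.30382400e-04, -4.12782168e+01, -2.32152736e+01,  7.28096603e-02,
        4.35273210e-02, -9.06731202e-05]), 'ee_pos': array([181.16499288, 545.33747241, 213.34148615]), 'ee_rot': array([-1.79925260e+02, -3.09838823e-03,  1.61621289e+02]), 'force': array([-0.69335835,  0.35431776, -0.58370712]), 'torque': array([-0.06359793, -0.00847454,  0.02386151]), 'gripper_force': 0.0, 'gripper_width': 91.0239195118652}
```

View pics/scene0.png

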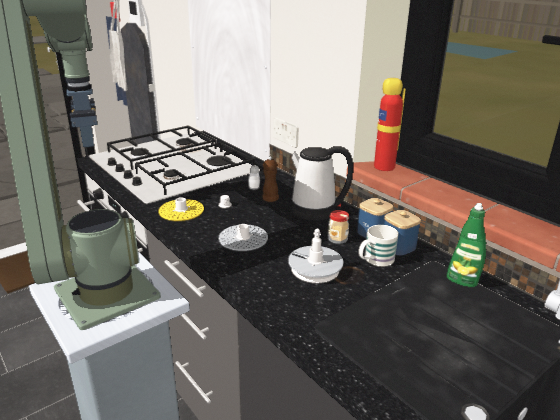

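View pics/side0.png

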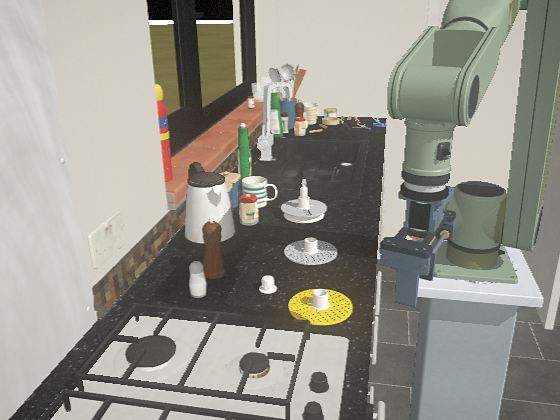

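View pics/wrist0.png

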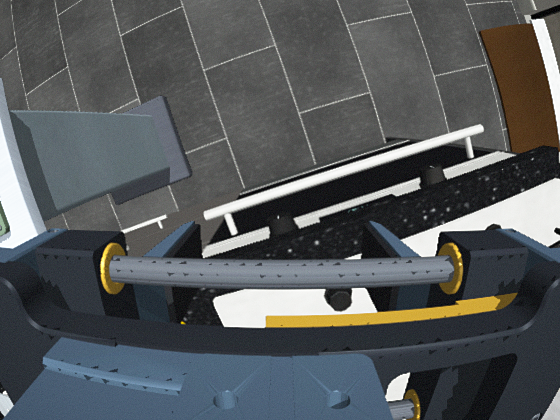

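Scene view: the grey disc at (243,236) is the grating disc, the yellow look-alike is at (181,209), the slicing disc is on the stand at (316,262), and the cap is at (225,201). In the side view they are at (311,250), (320,304), (303,207) and (268,284). I choose the grey one and check it in one close crop.

```bash
python3 - <<'E'
from h import *
a,b=grab('scene'),grab('side')
c1=cv2.resize(a['frame'][180:290,150:360],None,fx=3.8,fy=3.8,interpolation=cv2.INTER_CUBIC)
c2=cv2.resize(b['frame'][170:330,230:370],None,fx=3.6,fy=3.6,interpolation=cv2.INTER_CUBIC)
cv2.imwrite('pics/c1.png',c1[...,::-1]);cv2.imwrite('pics/c2.png',c2[...,::-1])
def tri(p,q):
    (o,d),(O,D)=ray(a,*p),ray(b,*q); d=d/np.linalg.norm(d);D=D/np.linalg.norm(D)
    s=np.linalg.lstsq(np.c_[d,-D],O-o,rcond=None)[0]; P,Q=o+d*s[0],O+D*s[1]
    return ((P+Q)/2).round(1),np.linalg.norm(P-Q).round(1)
print('grat plate',onz(a,243,237.5,5),onz(b,311,252,5))
print('cap',onz(a,225,201,16),onz(b,268,284,16))
print('tip',tri((316.5,231),(304,180)))
print('yellow',onz(a,181,209,5), 'honey',onz(a,339,241,0),'mug',onz(a,379,262,0),'mill',onz(a,270,199,0),'salt',onz(a,254,188,0))
E
```

```text
grat plate [429.50843851   5.09494689   5.        ] [434.80882289  24.44565291   5.        ]
cap [509.36910784 227.41376436  16.        ] [512.00395859 237.41280777  16.        ]
tip (array([ 496.3, -246.3,  122.2]), np.float64(2.9))
yellow [369.90683467 284.81708292   5.        ] honey [ 654.67007727 -181.43308865    0.        ] mug [ 664.18927055 -332.35115603    0.        ] mill [662.04151187 171.77898399   0.        ] salt [670.5274375  279.92194944   0.        ]
```

View pics/c1.png

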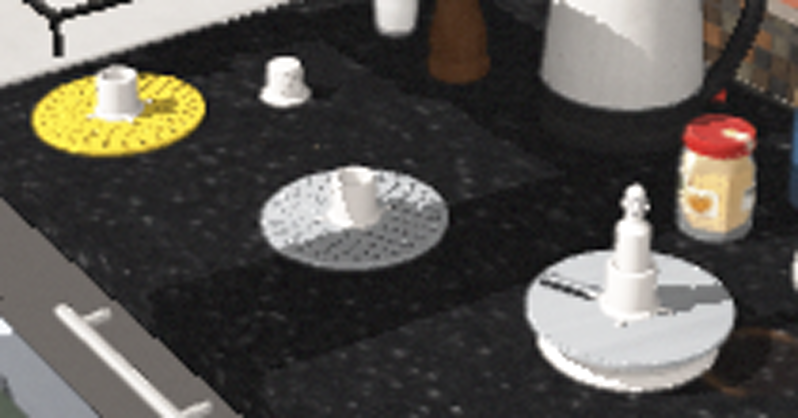

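View pics/c2.png

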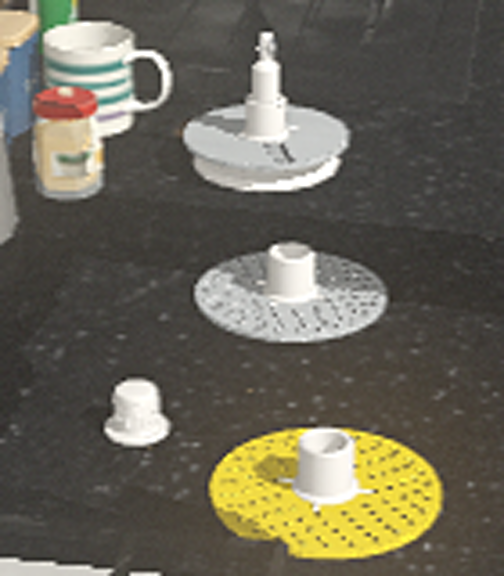

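Crops: the grey plate with holes has its hub top at about scene (243,226) and side (311,239). It is the target, clearly distinct from the yellow disc. The stud tip is at (317,229) / (304,179) and the cap top at (225,196) / (267.5,277). I move above the grating disc and take a closer look.

```bash
cat >> h.py <<'E'
def tri(a,b,p,q):
    (o,d),(O,D)=ray(a,*p),ray(b,*q); d=d/np.linalg.norm(d);D=D/np.linalg.norm(D)
    s=np.linalg.lstsq(np.c_[d,-D],O-o,rcond=None)[0]; P,Q=o+d*s[0],O+D*s[1]
    return ((P+Q)/2).round(1),np.linalg.norm(P-Q).round(1)
E
python3 - <<'E'
from h import *
a,b=grab('scene'),grab('side')
print('hubtop',tri(a,b,(243.2,226),(310.8,239)))
print('tip',tri(a,b,(317.1,229),(304,179)))
print('captop',tri(a,b,(225,196.3),(267.5,277)))
E
```

```text
hubtop (array([436.9,  12.8,  39.6]), np.float64(1.0))
tip (array([ 497.2, -246.1,  126.7]), np.float64(0.2))
captop (array([513.5, 231.6,  31.8]), np.float64(1.7))
```

Emit:
send_rows(
  motion=[
    {"rz": -0.3067,"gripper": -1},
    {"rz": -0.3067},
    {"tx": -0.05,"ty": -0.106,"tz": 0.004},
    {"tx": -0.05,"ty": -0.106,"tz": 0.004},
    {"tx": -0.05,"ty": -0.106,"tz": 0.004},
    {"tx": -0.05,"ty": -0.106,"tz": 0.004},
    {"tx": -0.05,"ty": -0.106,"tz": 0.004},
    {"tx": -0.05,"ty": -0.106,"tz": 0.004},
    {"tx": -0.05,"ty": -0.106,"tz": 0.004},
    {"tx": -0.05,"ty": -0.106,"tz": 0.004},
    {"tx": -0.05,"ty": -0.106,"tz": 0.004},
    {"tx": -0.05,"ty": -0.106,"tz": 0.004},
  ],
)

```text
invalid input at $.motion[0]: expected keys tx, ty, tz, rx, ry, rz, gripper
```

Triangulated heights match the given sizes (40, 129 and 33 mm).

Emit:
send_rows(
  motion=[
    {"tx": 0,"ty": 0,"tz": 0,"rx": 0,"ry": 0,"rz": -0.3067,"gripper": -1},
    {"tx": 0,"ty": 0,"tz": 0,"rx": 0,"ry": 0,"rz": -0.3067,"gripper": -1},
    {"tx": -0.051,"ty": -0.1066,"tz": 0.006,"rx": 0,"ry": 0,"rz": 0,"gripper": -1},
    {"tx": -0.051,"ty": -0.1066,"tz": 0.006,"rx": 0,"ry": 0,"rz": 0,"gripper": -1},
    {"tx": -0.051,"ty": -0.1066,"tz": 0.006,"rx": 0,"ry": 0,"rz": 0,"gripper": -1},
    {"tx": -0.051,"ty": -0.1066,"tz": 0.006,"rx": 0,"ry": 0,"rz": 0,"gripper": -1},
    {"tx": -0.051,"ty": -0.1066,"tz": 0.006,"rx": 0,"ry": 0,"rz": 0,"gripper": -1},
    {"tx": -0.051,"ty": -0.1066,"tz": 0.006,"rx": 0,"ry": 0,"rz": 0,"gripper": -1},
    {"tx": -0.051,"ty": -0.1066,"tz": 0.006,"rx": 0,"ry": 0,"rz": 0,"gripper": -1},
    {"tx": -0.051,"ty": -0.1066,"tz": 0.006,"rx": 0,"ry": 0,"rz": 0,"gripper": -1},
    {"tx": -0.051,"ty": -0.1066,"tz": 0.006,"rx": 0,"ry": 0,"rz": 0,"gripper": -1},
    {"tx": -0.051,"ty": -0.1066,"tz": 0.006,"rx": 0,"ry": 0,"rz": 0,"gripper": -1},
  ],
)

```text
time_s: 1.85
ee_pos: [437.3, 10.9, 184.2]
ee_rot: [180.0, 0.1, 180.0]
force: [1.2, -0.2, -0.2]
gripper_width: 91.4
gripper_force: 0.0
```

```bash
python3 - <<'E'
from h import *
for _ in range(3): g=grab('wrist')
print(g['s']['ee_pos'],g['s']['ee_rot'],g['s']['force']); save(g,'w1.png')
E
```

```text
[438.57330491   8.34126923 183.83345187] [-1.79900863e+02  8.41054882e-02  1.79642393e+02] [-0.14491416  0.55867484  0.05430813]
```

View pics/w1.png

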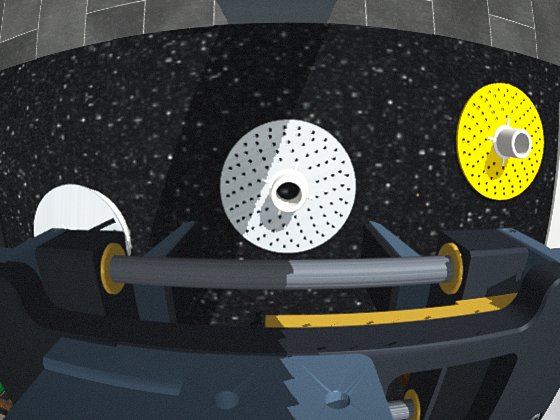

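The wrist view shows the grey disc centred at about (288,186), with its hub top at (290,190); the yellow disc is off to the right.

```bash
python3 - <<'E'
from h import *
g=grab('wrist'); f=g['frame'].astype(int)
print(onz(g,290,190,40),onz(g,288,186,3))
dark=(f.max(2)<70).astype(np.uint8); sub=np.zeros_like(dark); sub[165:215,268:312]=dark[165:215,268:312]
for c in cv2.findContours(sub,0,2)[0]:
    if cv2.contourArea(c)>80:
        (x,y),r=cv2.minEnclosingCircle(c); print(x,y,r,cv2.contourArea(c),onz(g,x,y,40))
v=(f.min(2)>100).astype(np.uint8); v[:115]=0; v[255:]=0; v[:,:215]=0; v[:,362:]=0
c=max(cv2.findContours(v,0,2)[0],key=cv2.contourArea); e=cv2.fitEllipse(cv2.convexHull(c)); print(e,onz(g,*e[0],3), g['s']['ee_pos'],g['s']['ee_rot'])
E
```

```text
[429.52946364  18.56741761  40.        ] [431.95730977  17.32908233   3.        ]
285.0 191.0 11.180439949035645 261.0 [430.51128513  13.64261712  40.        ]
((285.4337158203125, 187.26419067382812), (133.5271453857422, 135.36842346191406), 77.8989028930664) [433.35555518  14.50954405   3.        ] [437.23457955  10.59830778 183.76057628] [ 1.79997722e+02 -1.00758146e-02  1.79716099e+02]
```

Emit:
send_rows(
  motion=[
    {"tx": 0.005,"ty": 0.004,"tz": 0.07,"rx": 0,"ry": 0,"rz": 0,"gripper": -1},
    {"tx": 0,"ty": 0,"tz": 0.07,"rx": 0,"ry": 0,"rz": 0,"gripper": -1},
    {"tx": 0,"ty": 0,"tz": 0.07,"rx": 0,"ry": 0,"rz": 0,"gripper": -1},
    {"tx": 0,"ty": 0,"tz": 0,"rx": 0,"ry": 0,"rz": 0,"gripper": -1},
  ],
)

```text
time_s: 2.55
ee_pos: [431.5, 16.2, 77.4]
ee_rot: [180.0, -0.3, -179.8]
force: [-0.4, 0.2, 0.2]
gripper_width: 91.2
gripper_force: 0.0
```

```bash
cat >> h.py <<'E'
def avg(n='wrist',k=8):
    gs=[grab(n) for _ in range(k)]; g=gs[-1]
    g['s']=dict(g['s']); P=[x['s']['ee_pos'] for x in gs]
    g['s']['ee_pos']=np.mean(P,0); g['s']['ee_rot']=R.from_euler('xyz',[x['s']['ee_rot'] for x in gs],degrees=True).mean().as_euler('xyz',degrees=True)
    g['sd']=np.std(P,0); return g
E
python3 - <<'E'
from h import *
g=avg(); print(g['s']['ee_pos'],g['s']['ee_rot'],g['sd'],g['s']['time_s']); save(g,'w2.png')
E
```

```text
[434.25199174  15.51467655  79.69542572] [ 1.79987581e+02  5.58257613e-02 -1.79907762e+02] [1.21450333 0.41604185 0.98701933] 2.9
```

View pics/w2.png

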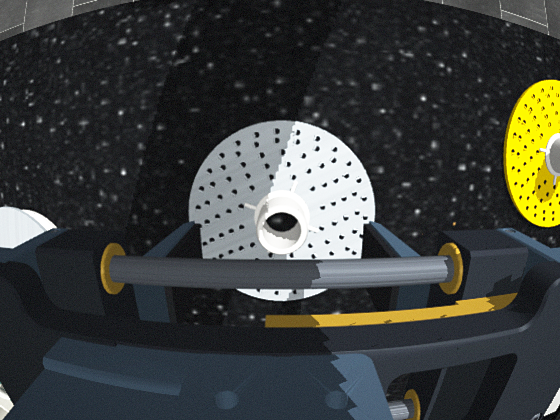

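Here the hub top ring is centred near (283,221) and lies between the fingers.

```bash
python3 - <<'E'
from h import *
g=avg(k=4); f=g['frame'].astype(int); print(g['s']['ee_pos'])
w=(f.min(2)>60).astype(np.uint8)
d=1-w; d[:195]=0;d[250:]=0;d[:,262:][:,45:]=0;d[:,:262]=0
for c in cv2.findContours(d,0,2)[0]:
    if cv2.contourArea(c)>60: print(cv2.boundingRect(c),cv2.contourArea(c))
for p in [(284,220),(284,224),(257,221),(311,221)]: print(p,onz(g,*p,40))
for r in range(190,256,4): print(r,f[r,284])
E
```

```text
[434.39069137  14.7821987   79.5606375 ]
(267, 214, 30, 19) 382.5
(284, 220) [427.78452192  16.00631989  40.        ]
(284, 224) [430.59430806  16.01353342  40.        ]
(257, 221) [428.5099903   -2.20604293  40.        ]
(311, 221) [428.50233454  34.24673604  40.        ]
190 [239 244 246]
194 [255 255 255]
198 [250 250 249]
202 [250 250 248]
206 [253 253 252]
210 [255 255 254]
214 [33 34 33]
218 [24 20 23]
222 [10 14 11]
226 [24 29 25]
230 [24 19 23]
234 [160 157 152]
238 [149 149 147]
242 [246 246 244]
246 [247 245 243]
250 [255 255 255]
254 [255 255 255]
```

Emit:
send_rows(
  motion=[
    {"tx": -0.0045,"ty": 0.001,"tz": 0.05,"rx": 0,"ry": 0,"rz": 0,"gripper": -1},
    {"tx": 0,"ty": 0,"tz": 0.05,"rx": 0,"ry": 0,"rz": 0,"gripper": -1},
    {"tx": 0,"ty": 0,"tz": 0.033,"rx": 0,"ry": 0,"rz": 0,"gripper": -1},
    {"tx": 0,"ty": 0,"tz": 0,"rx": 0,"ry": 0,"rz": 0,"gripper": 1},
    {"tx": 0,"ty": 0,"tz": 0,"rx": 0,"ry": 0,"rz": 0,"gripper": 1},
    {"tx": 0,"ty": 0,"tz": 0,"rx": 0,"ry": 0,"rz": 0,"gripper": 1},
    {"tx": 0,"ty": 0,"tz": 0,"rx": 0,"ry": 0,"rz": 0,"gripper": 1},
    {"tx": 0,"ty": 0,"tz": 0,"rx": 0,"ry": 0,"rz": 0,"gripper": 1},
    {"tx": 0,"ty": 0,"tz": 0,"rx": 0,"ry": 0,"rz": 0,"gripper": 1},
    {"tx": 0,"ty": 0,"tz": 0,"rx": 0,"ry": 0,"rz": 0,"gripper": 1},
  ],
  grip_force=25,
)

```text
time_s: 4.4
ee_pos: [436.3, 15.4, 12.6]
ee_rot: [180.0, 0.0, -180.0]
force: [-0.4, -0.6, 1.5]
gripper_width: 36.2
gripper_force: 25.0
```

```bash
cat > ax.py <<'E'
from h import *
def runs(g,c,rows,w=30,th=110):
    out=[]
    for r in rows:
        p=g['frame'][r,c-w:c+w].astype(float).mean(1); m=p>th
        i=w
        if not m[i]: 
            k=np.where(m)[0]
            if not len(k): continue
            i=k[np.argmin(abs(k-w))]
        a=i
        while a>0 and m[a-1]: a-=1
        b=i
        while b<len(m)-1 and m[b+1]: b+=1
        out.append((r,c-w+a,c-w+b,(2*c-2*w+a+b)/2))
    return out
E
python3 - <<'E'
from ax import *
a,b=grab('scene'),grab('side')
print(runs(a,317,range(228,268,2))); print(runs(b,304,range(178,210,2)))
E
```

```text
[(228, 317, 317, 317.0), (230, 314, 319, 316.5), (232, 314, 319, 316.5), (234, 314, 320, 317.0), (236, 314, 318, 316.0), (238, 313, 319, 316.0), (240, 312, 320, 316.0), (242, 312, 320, 316.0), (244, 312, 320, 316.0), (246, 304, 322, 313.0), (248, 298, 329, 313.5), (250, 294, 333, 313.5), (252, 292, 336, 314.0), (254, 295, 339, 317.0), (256, 302, 339, 320.5), (258, 305, 341, 323.0), (260, 288, 342, 315.0), (262, 288, 342, 315.0), (264, 289, 342, 315.5), (266, 290, 342, 316.0)]
[(178, 303, 319, 311.0), (184, np.int64(300), np.int64(302), np.float64(301.0)), (186, 301, 320, 310.5), (188, np.int64(306), np.int64(316), np.float64(311.0)), (190, np.int64(275), np.int64(277), np.float64(276.0)), (192, np.int64(275), np.int64(277), np.float64(276.0)), (194, np.int64(300), np.int64(301), np.float64(300.5)), (196, np.int64(299), np.int64(302), np.float64(300.5)), (198, np.int64(298), np.int64(301), np.float64(299.5)), (200, np.int64(289), np.int64(301), np.float64(295.0)), (202, np.int64(286), np.int64(301), np.float64(293.5)), (204, np.int64(282), np.int64(303), np.float64(292.5)), (206, np.int64(281), np.int64(303), np.float64(292.0)), (208, np.int64(281), np.int64(303), np.float64(292.0))]
```

Emit:
send_rows(
  motion=[
    {"tx": 0,"ty": 0,"tz": -0.11,"rx": 0,"ry": 0,"rz": 0,"gripper": 1},
    {"tx": 0,"ty": 0,"tz": -0.11,"rx": 0,"ry": 0,"rz": 0,"gripper": 1},
    {"tx": 0,"ty": 0,"tz": -0.11,"rx": 0,"ry": 0,"rz": 0,"gripper": 1},
    {"tx": -0.02,"ty": -0.087,"tz": 0,"rx": 0,"ry": 0,"rz": 0,"gripper": 1},
    {"tx": -0.02,"ty": -0.087,"tz": 0,"rx": 0,"ry": 0,"rz": 0,"gripper": 1},
    {"tx": -0.02,"ty": -0.087,"tz": 0,"rx": 0,"ry": 0,"rz": 0,"gripper": 1},
    {"tx": -0.02,"ty": -0.087,"tz": 0,"rx": 0,"ry": 0,"rz": 0,"gripper": 1},
    {"tx": -0.02,"ty": -0.087,"tz": 0,"rx": 0,"ry": 0,"rz": 0,"gripper": 1},
    {"tx": -0.02,"ty": -0.087,"tz": 0,"rx": 0,"ry": 0,"rz": 0,"gripper": 1},
    {"tx": 0,"ty": 0,"tz": 0,"rx": 0,"ry": 0,"rz": 0,"gripper": 1},
    {"tx": 0,"ty": 0,"tz": 0,"rx": 0,"ry": 0,"rz": 0,"gripper": 1},
  ],
)

```text
time_s: 5.88
ee_pos: [495.6, -245.1, 176.7]
ee_rot: [179.9, -0.1, -180.0]
force: [-0.5, -0.0, -1.3]
gripper_width: 35.9
gripper_force: 25.0
```

```bash
python3 - <<'E'
from ax import *
g=avg('wrist',6); a,b=grab('scene'),grab('side')
print(g['s']['ee_pos'],g['s']['ee_rot'],g['s']['force'],g['s']['gripper_width'])
c1=cv2.resize(a['frame'][150:290,250:380],None,fx=3,fy=3,interpolation=cv2.INTER_CUBIC)
c2=cv2.resize(b['frame'][100:240,240:370],None,fx=3,fy=3,interpolation=cv2.INTER_CUBIC)
cv2.imwrite('pics/c3.png',np.hstack([c1,c2])[...,::-1]); save(g,'w3.png')
E
```

```text
[ 495.93205062 -244.67949145  177.19132006] [ 1.79954420e+02 -4.67601435e-02 -1.79932930e+02] [ 0.09345442  0.0441933  -0.64243165] 36.0164114710508
```

View pics/c3.png

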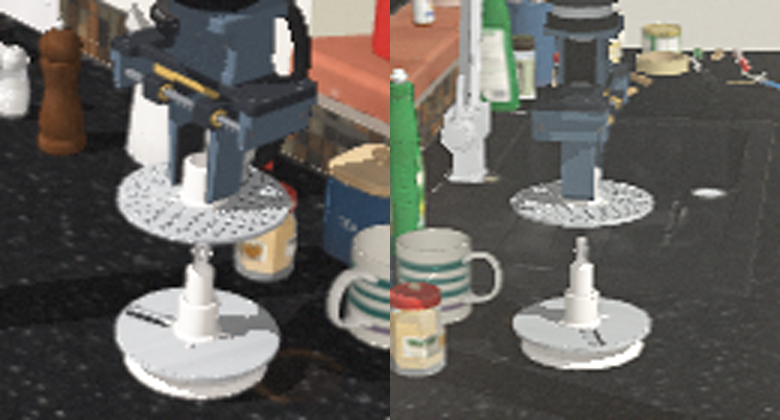

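Both views show the held disc above the stud: scene plate centre about (318,216.7) against slicing plate (315.8,261.7), side (304.2,166.8) against (303.8,208). I compare their axes.

```bash
python3 - <<'E'
from ax import *
a,b=grab('scene'),grab('side')
print('held',tri(a,b,(318,216.7),(304.2,166.9)),'slic',tri(a,b,(315.8,261.7),(303.8,208)),'tip',tri(a,b,(317.2,230.7),(303.7,179.3)))
# automatic: plate ellipses
for g,(x0,x1,y0,y1),(X0,X1,Y0,Y1) in((a,(284,350,200,233),(284,348,243,285)),(b,(276,325,155,178),(278,322,192,225))):
    for (p,q,r,s) in((x0,x1,y0,y1),(X0,X1,Y0,Y1)):
        f=g['frame'][r:s,p:q].astype(int); m=((f.min(2)>75)&(np.ptp(f,axis=2)<25)).astype(np.uint8)
        m=cv2.morphologyEx(m,3,np.ones((5,5),np.uint8))
        c=max(cv2.findContours(m,0,1)[0],key=cv2.contourArea)
        bx=cv2.boundingRect(c); e=cv2.fitEllipse(cv2.convexHull(c)); print(g['n'],bx[0]+p+(bx[2]-1)/2,bx,(e[0][0]+p,e[0][1]+r),e[1])
for n,g,rows,c in(('scene',a,range(231,250),317),('side',b,range(179,200),304)):
    # subpixel axis: weighted centroid after background
    o=[]
    for r in rows:
        p=g['frame'][r,c-9:c+9].astype(float).mean(1); p=np.clip(p-70,0,60); o.append((r,round((p*np.arange(c-9,c+9)).sum()/max(p.sum(),1),1),int(p.sum()/60)))
    print(n,o)
E
```

```text
held (array([ 496.4, -248.4,  166. ]), np.float64(2.0)) slic (array([ 497.5, -248.4,   24.6]), np.float64(1.6)) tip (array([ 497.4, -248. ,  123.7]), np.float64(3.4))
scene 319.0 (5, 0, 61, 33) (318.6257019042969, 216.47185134887695) (41.27153015136719, 65.51988220214844)
scene 315.5 (4, 0, 56, 42) (315.1334533691406, 263.52626037597656) (41.536460876464844, 54.165863037109375)
side 300.0 (0, 0, 49, 23) (301.03299140930176, 168.8825740814209) (27.176673889160156, 51.12196731567383)
side 301.0 (3, 0, 41, 33) (303.06930923461914, 208.98090744018555) (33.64812088012695, 43.77040100097656)
scene [(231, np.float64(318.0), 7), (232, np.float64(316.8), 5), (233, np.float64(316.6), 7), (234, np.float64(317.0), 7), (235, np.float64(317.0), 5), (236, np.float64(316.7), 4), (237, np.float64(316.4), 4), (238, np.float64(315.9), 8), (239, np.float64(316.0), 9), (240, np.float64(316.1), 9), (241, np.float64(316.1), 9), (242, np.float64(316.1), 9), (243, np.float64(316.0), 9), (244, np.float64(315.8), 9), (245, np.float64(315.6), 9), (246, np.float64(314.8), 14), (247, np.float64(316.5), 18), (248, np.float64(316.5), 18), (249, np.float64(316.5), 18)]
side [(179, np.float64(305.0), 5), (180, np.float64(304.3), 5), (181, np.float64(303.7), 4), (182, np.float64(303.5), 5), (183, np.float64(303.1), 5), (184, np.float64(303.9), 4), (185, np.float64(303.5), 4), (186, np.float64(303.4), 4), (187, np.float64(303.5), 6), (188, np.float64(303.4), 8), (189, np.float64(303.5), 8), (190, np.float64(303.4), 8), (191, np.float64(303.3), 8), (192, np.float64(303.4), 8), (193, np.float64(303.5), 8), (194, np.float64(303.5), 8), (195, np.float64(303.5), 8), (196, np.float64(303.1), 10), (197, np.float64(303.5), 11), (198, np.float64(303.5), 12), (199, np.float64(303.3), 17)]
```

Offset is about 1 mm. I lower in stages and watch the force.

Emit:
send_rows(
  motion=[
    {"tx": -0.002,"ty": 0,"tz": 0.03,"rx": 0,"ry": 0,"rz": 0,"gripper": 1},
    {"tx": 0,"ty": 0,"tz": 0.03,"rx": 0,"ry": 0,"rz": 0,"gripper": 1},
    {"tx": 0,"ty": 0,"tz": 0.03,"rx": 0,"ry": 0,"rz": 0,"gripper": 1},
    {"tx": 0,"ty": 0,"tz": 0.02,"rx": 0,"ry": 0,"rz": 0,"gripper": 1},
    {"tx": 0,"ty": 0,"tz": 0.01,"rx": 0,"ry": 0,"rz": 0,"gripper": 1},
    {"tx": 0,"ty": 0,"tz": 0,"rx": 0,"ry": 0,"rz": 0,"gripper": 1},
    {"tx": 0,"ty": 0,"tz": 0,"rx": 0,"ry": 0,"rz": 0,"gripper": 1},
  ],
)

```text
time_s: 7.25
ee_pos: [497.7, -245.9, 117.9]
ee_rot: [-180.0, 0.1, -180.0]
force: [0.5, -0.1, -1.1]
gripper_width: 36.0
gripper_force: 25.0
```

Emit:
send_rows(
  motion=[
    {"tx": 0,"ty": 0,"tz": 0.012,"rx": 0,"ry": 0,"rz": 0,"gripper": 1},
    {"tx": 0,"ty": 0,"tz": 0.012,"rx": 0,"ry": 0,"rz": 0,"gripper": 1},
    {"tx": 0,"ty": 0,"tz": 0.01,"rx": 0,"ry": 0,"rz": 0,"gripper": 1},
    {"tx": 0,"ty": 0,"tz": 0,"rx": 0,"ry": 0,"rz": 0,"gripper": 1},
  ],
)

```text
time_s: 7.75
ee_pos: [497.0, -245.5, 99.8]
ee_rot: [180.0, -0.1, -180.0]
force: [-0.4, 0.4, -1.0]
gripper_width: 36.0
gripper_force: 25.0
```

Underside is at about 87 mm, already on the 24 mm post with no lateral force. I go down the rest.

Emit:
send_rows(
  motion=[
    {"tx": 0,"ty": 0,"tz": 0.012,"rx": 0,"ry": 0,"rz": 0,"gripper": 1},
    {"tx": 0,"ty": 0,"tz": 0.012,"rx": 0,"ry": 0,"rz": 0,"gripper": 1},
    {"tx": 0,"ty": 0,"tz": 0.01,"rx": 0,"ry": 0,"rz": 0,"gripper": 1},
    {"tx": 0,"ty": 0,"tz": 0.004,"rx": 0,"ry": 0,"rz": 0,"gripper": 1},
    {"tx": 0,"ty": 0,"tz": 0.004,"rx": 0,"ry": 0,"rz": 0,"gripper": 1},
    {"tx": 0,"ty": 0,"tz": 0,"rx": 0,"ry": 0,"rz": 0,"gripper": 1},
  ],
)

```text
time_s: 8.5
ee_pos: [497.3, -245.7, 79.3]
ee_rot: [180.0, -0.0, -180.0]
force: [0.5, 0.1, -0.5]
gripper_width: 36.4
gripper_force: 25.0
```

Emit:
send_rows(
  motion=[
    {"tx": 0,"ty": 0,"tz": 0.003,"rx": 0,"ry": 0,"rz": 0,"gripper": 1},
    {"tx": 0,"ty": 0,"tz": 0.003,"rx": 0,"ry": 0,"rz": 0,"gripper": 1},
    {"tx": 0,"ty": 0,"tz": 0,"rx": 0,"ry": 0,"rz": 0,"gripper": 1},
    {"tx": 0,"ty": 0,"tz": 0,"rx": 0,"ry": 0,"rz": 0,"gripper": 1},
  ],
)

```text
time_s: 9.0
ee_pos: [498.0, -246.0, 77.9]
ee_rot: [-180.0, 0.1, -180.0]
force: [-1.2, 1.0, 6.9]
gripper_width: 35.8
gripper_force: 25.0
```

Seated, with about 7 N of upward contact. I release, rise, and go above the cap.

Emit:
send_rows(
  motion=[
    {"tx": 0,"ty": 0,"tz": -0.002,"rx": 0,"ry": 0,"rz": 0,"gripper": 1},
    {"tx": 0,"ty": 0,"tz": 0,"rx": 0,"ry": 0,"rz": 0,"gripper": -1},
    {"tx": 0,"ty": 0,"tz": 0,"rx": 0,"ry": 0,"rz": 0,"gripper": -1},
    {"tx": 0,"ty": 0,"tz": 0,"rx": 0,"ry": 0,"rz": 0,"gripper": -1},
    {"tx": 0,"ty": 0,"tz": 0,"rx": 0,"ry": 0,"rz": 0,"gripper": -1},
    {"tx": 0,"ty": 0,"tz": 0,"rx": 0,"ry": 0,"rz": 0,"gripper": -1},
    {"tx": 0,"ty": 0,"tz": 0,"rx": 0,"ry": 0,"rz": 0,"gripper": -1},
    {"tx": 0,"ty": 0,"tz": -0.06,"rx": 0,"ry": 0,"rz": 0,"gripper": -1},
    {"tx": 0,"ty": 0,"tz": -0.06,"rx": 0,"ry": 0,"rz": 0,"gripper": -1},
    {"tx": 0,"ty": 0,"tz": -0.07,"rx": 0,"ry": 0,"rz": 0,"gripper": -1},
  ],
)

```text
time_s: 10.25
ee_pos: [497.0, -245.5, 173.0]
ee_rot: [180.0, -0.0, -180.0]
force: [0.1, 0.3, -0.5]
gripper_width: 91.2
gripper_force: 0.0
```

Emit:
send_rows(
  motion=[
    {"tx": -0.004,"ty": 0.106,"tz": 0,"rx": 0,"ry": 0,"rz": 0,"gripper": -1},
    {"tx": -0.004,"ty": 0.106,"tz": 0,"rx": 0,"ry": 0,"rz": 0,"gripper": -1},
    {"tx": -0.004,"ty": 0.106,"tz": 0,"rx": 0,"ry": 0,"rz": 0,"gripper": -1},
    {"tx": -0.004,"ty": 0.106,"tz": 0,"rx": 0,"ry": 0,"rz": 0,"gripper": -1},
    {"tx": -0.004,"ty": 0.106,"tz": 0,"rx": 0,"ry": 0,"rz": 0,"gripper": -1},
    {"tx": -0.004,"ty": 0.106,"tz": 0,"rx": 0,"ry": 0,"rz": 0,"gripper": -1},
    {"tx": -0.004,"ty": 0.106,"tz": 0,"rx": 0,"ry": 0,"rz": 0,"gripper": -1},
    {"tx": -0.004,"ty": 0.106,"tz": 0,"rx": 0,"ry": 0,"rz": 0,"gripper": -1},
    {"tx": 0,"ty": 0.106,"tz": 0.07,"rx": 0,"ry": 0,"rz": 0,"gripper": -1},
    {"tx": 0,"ty": 0,"tz": 0.1,"rx": 0,"ry": 0,"rz": 0,"gripper": -1},
    {"tx": 0,"ty": 0,"tz": 0,"rx": 0,"ry": 0,"rz": 0,"gripper": -1},
    {"tx": 0,"ty": 0,"tz": 0,"rx": 0,"ry": 0,"rz": 0,"gripper": -1},
  ],
)

```text
time_s: 11.75
ee_pos: [514.2, 230.4, 89.5]
ee_rot: [180.0, 0.1, 180.0]
force: [0.7, 0.2, 0.3]
gripper_width: 90.9
gripper_force: 0.0
```

```bash
python3 - <<'E'
from ax import *
g=avg('wrist',6); a,b=grab('scene'),grab('side')
print(g['s']['ee_pos'],g['s']['ee_rot'],g['s']['time_s'])
c1=cv2.resize(a['frame'][190:290,260:380],None,fx=2,fy=2,interpolation=cv2.INTER_CUBIC)
w=g['frame'].copy(); w[:200,:240]=c1
cv2.imwrite('pics/w4.png',w[...,::-1])
E
```

```text
[514.49961638 230.40052733  89.95506924] [179.9181369    0.18615575 179.96575862] 12.0
```

View pics/w4.png

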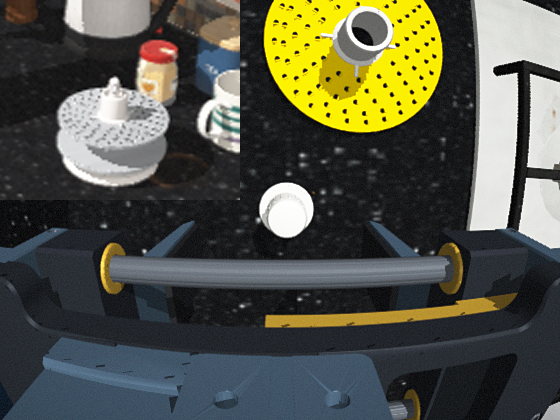

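The inset shows the grating disc down on the slicing disc, with the stud above its hub. The cap is at wrist (286,210), with its top circle at about (287,217).

```bash
python3 - <<'E'
from ax import *
g=avg('wrist',4); f=g['frame'].astype(int); print(g['s']['ee_pos'],g['s']['ee_rot'])
m=(f.min(2)>90).astype(np.uint8); m[:175]=0;m[245:]=0;m[:,:250]=0;m[:,325:]=0
c=max(cv2.findContours(m,0,2)[0],key=cv2.contourArea); print(cv2.boundingRect(c),cv2.minEnclosingCircle(c))
x,y,w,h=cv2.boundingRect(c)
print('flange by left/right/top',onz(g,x+w/2-.5,y,3.5),'edge top;', onz(g,x,210,3.5),onz(g,x+w-1,210,3.5),'top face bottom edge',onz(g,287,y+h-1,33),onz(g,287,217,33))
E
```

```text
[513.38020458 230.37159136  88.46051488] [ 1.79977730e+02  4.06136832e-02 -1.79995750e+02]
(256, 184, 58, 56) ((283.9006652832031, 211.7218475341797), 29.73369789123535)
flange by left/right/top [489.87224326 232.3398825    3.5       ] edge top; [511.25169752 209.21900044   3.5       ] [511.24818017 255.59648596   3.5       ] top face bottom edge [525.84044429 233.99069447  33.        ] [509.02680926 233.90685323  33.        ]
```

Emit:
send_rows(
  motion=[
    {"tx": 0.003,"ty": 0.0035,"tz": 0.07,"rx": 0,"ry": 0,"rz": 0,"gripper": -1},
    {"tx": 0,"ty": 0,"tz": 0.06,"rx": 0,"ry": 0,"rz": 0,"gripper": -1},
    {"tx": 0,"ty": 0,"tz": 0.036,"rx": 0,"ry": 0,"rz": 0,"gripper": -1},
    {"tx": 0,"ty": 0,"tz": 0,"rx": 0,"ry": 0,"rz": 0,"gripper": -1},
    {"tx": 0,"ty": 0,"tz": 0,"rx": 0,"ry": 0,"rz": 0,"gripper": -1},
  ],
)

```text
time_s: 12.98
ee_pos: [512.3, 232.5, 5.7]
ee_rot: [180.0, 0.1, -180.0]
force: [-0.0, 0.3, -0.0]
gripper_width: 91.2
gripper_force: 0.0
```

```bash
python3 - <<'E'
from ax import *
g=avg('wrist',10); print(g['s']['ee_pos'],g['sd'],g['s']['ee_rot'],g['s']['force'])
E
```

```text
[512.13863713 232.43073113   5.71558155] [0.23907511 0.1042971  0.26500713] [ 1.79965045e+02  7.20415861e-02 -1.79977772e+02] [-0.45486421  0.11775875 -0.00917797]
```

Emit:
send_rows(
  motion=[
    {"tx": 0,"ty": 0,"tz": 0.002,"rx": 0,"ry": 0,"rz": 0,"gripper": 1},
    {"tx": 0,"ty": 0,"tz": 0,"rx": 0,"ry": 0,"rz": 0,"gripper": 1},
    {"tx": 0,"ty": 0,"tz": 0,"rx": 0,"ry": 0,"rz": 0,"gripper": 1},
    {"tx": 0,"ty": 0,"tz": 0,"rx": 0,"ry": 0,"rz": 0,"gripper": 1},
    {"tx": 0,"ty": 0,"tz": 0,"rx": 0,"ry": 0,"rz": 0,"gripper": 1},
    {"tx": 0,"ty": 0,"tz": 0,"rx": 0,"ry": 0,"rz": 0,"gripper": 1},
    {"tx": 0,"ty": 0,"tz": 0,"rx": 0,"ry": 0,"rz": 0,"gripper": 1},
    {"tx": 0,"ty": 0,"tz": 0,"rx": 0,"ry": 0,"rz": 0,"gripper": 1},
    {"tx": 0,"ty": 0,"tz": -0.1,"rx": 0,"ry": 0,"rz": 0,"gripper": 1},
    {"tx": 0,"ty": 0,"tz": -0.1,"rx": 0,"ry": 0,"rz": 0,"gripper": 1},
    {"tx": 0,"ty": 0,"tz": -0.1,"rx": 0,"ry": 0,"rz": 0,"gripper": 1},
  ],
  grip_force=40,
)

```text
time_s: 14.85
ee_pos: [511.4, 232.0, 155.4]
ee_rot: [-180.0, -0.0, -180.0]
force: [0.8, 0.1, 0.0]
gripper_width: 29.5
gripper_force: 40.0
```

Emit:
send_rows(
  motion=[
    {"tx": 0.003,"ty": -0.106,"tz": 0,"rx": 0,"ry": 0,"rz": 0,"gripper": 1},
    {"tx": 0.003,"ty": -0.106,"tz": 0,"rx": 0,"ry": 0,"rz": 0,"gripper": 1},
    {"tx": 0.003,"ty": -0.106,"tz": 0,"rx": 0,"ry": 0,"rz": 0,"gripper": 1},
    {"tx": 0.003,"ty": -0.106,"tz": 0,"rx": 0,"ry": 0,"rz": 0,"gripper": 1},
    {"tx": 0.003,"ty": -0.106,"tz": 0,"rx": 0,"ry": 0,"rz": 0,"gripper": 1},
    {"tx": 0.003,"ty": -0.106,"tz": 0,"rx": 0,"ry": 0,"rz": 0,"gripper": 1},
    {"tx": 0.003,"ty": -0.106,"tz": 0,"rx": 0,"ry": 0,"rz": 0,"gripper": 1},
    {"tx": 0.003,"ty": -0.106,"tz": 0,"rx": 0,"ry": 0,"rz": 0,"gripper": 1},
    {"tx": 0.005,"ty": -0.108,"tz": 0,"rx": 0,"ry": 0,"rz": 0,"gripper": 1},
    {"tx": 0,"ty": 0,"tz": 0,"rx": 0,"ry": 0,"rz": 0,"gripper": 1},
    {"tx": 0,"ty": 0,"tz": 0,"rx": 0,"ry": 0,"rz": 0,"gripper": 1},
    {"tx": 0,"ty": 0,"tz": 0,"rx": 0,"ry": 0,"rz": 0,"gripper": 1},
  ],
)

```text
time_s: 16.35
ee_pos: [497.3, -244.5, 153.9]
ee_rot: [180.0, -0.0, -179.9]
force: [0.1, 0.4, -0.1]
gripper_width: 30.0
gripper_force: 40.0
```

```bash
python3 - <<'E'
from ax import *
g=avg('wrist',10); a,b=grab('scene'),grab('side')
print(g['s']['ee_pos'],g['s']['ee_rot'],g['s']['force'],g['s']['gripper_width'],g['s']['time_s'])
c1=cv2.resize(a['frame'][195:260,290:345],None,fx=7,fy=7,interpolation=cv2.INTER_CUBIC)
c2=cv2.resize(b['frame'][145:210,276:331],None,fx=7,fy=7,interpolation=cv2.INTER_CUBIC)
cv2.imwrite('pics/c5.png',np.hstack([c1,c2])[...,::-1])
E
```

```text
[ 497.46439955 -244.98864204  154.04815371] [ 1.79989834e+02  3.31660345e-04 -1.79910043e+02] [ 0.21023479 -0.26710347  0.02932667] 29.55384380508179 16.8
```

View pics/c5.png

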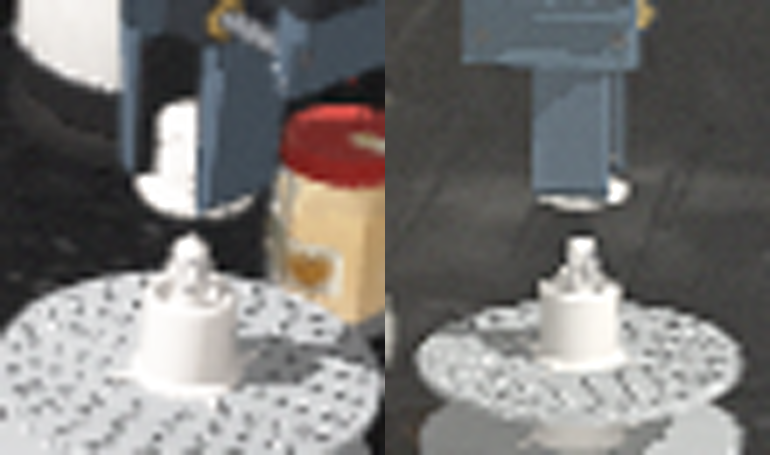

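The cap is held level above the stud: flange centre about scene (317.9,221), side (304.3,172), tip at scene (317.1,229), side (303.9,179.3). I triangulate the relative offset.

```bash
python3 - <<'E'
from ax import *
a,b=grab('scene'),grab('side')
def proj(g,P):
    f=210/np.tan(np.radians(g['vertical_fov']/2)); K=np.array([[f,0,g['cx']],[0,f,g['cy']],[0,0,1]])
    return cv2.projectPoints(np.array([P],float),np.array(g['rvec']),np.array(g['tvec']),K,None)[0].ravel()
print(tri(a,b,(317.9,221.1),(304.3,172.1)),tri(a,b,(317.1,229.2),(303.9,179.5)))
for g in(a,b):
    print(g['n'],[proj(g,(497.5,-246,z)).round(2) for z in(66,106,129,149)], proj(g,(498.5,-246,149))-proj(g,(497.5,-246,149)),proj(g,(497.5,-245,149))-proj(g,(497.5,-246,149)))
def sub(g,r,c0,c1,chan=0,sat=False):
    p=g['frame'][r,c0:c1].astype(int); return ' '.join(str(int(v)) for v in p.mean(1))
for r in(221,222,223): print(r,sub(a,r,304,332))
for r in(231,233,235): print(r,sub(a,r,308,326))
for r in(171,172,173): print(r,sub(b,r,292,314))
for r in(180,182,184): print(r,sub(b,r,296,312))
E
```

```text
(array([ 497. , -246.9,  150.4]), np.float64(1.5)) (array([ 497.6, -245.4,  125.4]), np.float64(0.3))
scene [array([316.12, 248.31]), array([316.82, 235.62]), array([317.24, 228.16]), array([317.6 , 221.58])] [ 0.27968805 -0.11127371] [-0.25658279 -0.14684823]
side [array([303.88, 196.66]), array([303.91, 185.09]), array([303.92, 178.34]), array([303.94, 172.42])] [-0.30933673 -0.01493255] [-0.0483154   0.09801374]
221 34 34 33 34 32 152 253 251 253 253 250 248 244 223 106 114 77 76 72 74 74 77 77 68 77 133 171 156
222 32 34 39 35 34 85 208 253 252 253 254 252 241 193 107 117 75 72 76 78 70 68 78 50 64 133 167 157
223 28 30 34 36 40 40 124 243 254 253 252 253 252 224 106 116 73 77 69 80 131 153 65 41 73 146 155 159
231 34 36 37 34 34 39 124 243 250 247 217 148 40 37 35 36 35 36
233 44 43 50 80 76 144 245 232 224 237 171 144 105 33 34 39 37 34
235 220 214 131 216 224 192 205 236 234 218 185 179 188 173 176 209 208 200
171 89 90 91 86 82 119 120 121 120 117 115 113 115 116 111 128 245 253 165 75 78 80
172 90 88 89 90 89 93 85 80 81 78 87 86 84 85 91 93 236 253 172 67 73 79
173 88 91 93 95 92 94 162 173 210 190 157 164 169 128 110 137 255 209 104 73 79 79
180 72 65 69 68 65 60 168 247 255 204 83 78 77 79 78 78
182 72 74 74 72 67 55 180 223 194 210 138 58 72 73 72 71
184 71 66 55 56 133 181 181 222 168 197 201 123 62 69 68 68
```

Offsets are within about 1 mm, so I lower onto the stud.

Emit:
send_rows(
  motion=[
    {"tx": 0,"ty": -0.001,"tz": 0.02,"rx": 0,"ry": 0,"rz": 0,"gripper": 1},
    {"tx": 0,"ty": 0,"tz": 0.012,"rx": 0,"ry": 0,"rz": 0,"gripper": 1},
    {"tx": 0,"ty": 0,"tz": 0.008,"rx": 0,"ry": 0,"rz": 0,"gripper": 1},
    {"tx": 0,"ty": 0,"tz": 0.008,"rx": 0,"ry": 0,"rz": 0,"gripper": 1},
    {"tx": 0,"ty": 0,"tz": 0,"rx": 0,"ry": 0,"rz": 0,"gripper": 1},
    {"tx": 0,"ty": 0,"tz": 0,"rx": 0,"ry": 0,"rz": 0,"gripper": 1},
  ],
)

```text
time_s: 17.8
ee_pos: [497.5, -246.4, 130.2]
ee_rot: [-180.0, 0.0, -180.0]
force: [-0.0, 0.5, -1.4]
gripper_width: 29.3
gripper_force: 40.0
```

Emit:
send_rows(
  motion=[
    {"tx": 0,"ty": 0,"tz": 0.006,"rx": 0,"ry": 0,"rz": 0,"gripper": 1},
    {"tx": 0,"ty": 0,"tz": 0.006,"rx": 0,"ry": 0,"rz": 0,"gripper": 1},
    {"tx": 0,"ty": 0,"tz": 0,"rx": 0,"ry": 0,"rz": 0,"gripper": 1},
    {"tx": 0,"ty": 0,"tz": 0,"rx": 0,"ry": 0,"rz": 0,"gripper": 1},
  ],
)

```text
time_s: 18.3
ee_pos: [497.3, -246.3, 123.9]
ee_rot: [180.0, -0.0, -180.0]
force: [-0.6, -0.5, 0.1]
gripper_width: 29.2
gripper_force: 40.0
```

Emit:
send_rows(
  motion=[
    {"tx": 0,"ty": 0,"tz": 0.005,"rx": 0,"ry": 0,"rz": 0,"gripper": 1},
    {"tx": 0,"ty": 0,"tz": 0.005,"rx": 0,"ry": 0,"rz": 0,"gripper": 1},
    {"tx": 0,"ty": 0,"tz": 0,"rx": 0,"ry": 0,"rz": 0,"gripper": 1},
  ],
)

```text
time_s: 18.68
ee_pos: [496.9, -246.1, 118.9]
ee_rot: [180.0, -0.0, -180.0]
force: [-2.3, 0.2, 2.7]
gripper_width: 29.3
gripper_force: 40.1
```

Emit:
send_rows(
  motion=[
    {"tx": 0.001,"ty": 0,"tz": 0.004,"rx": 0,"ry": 0,"rz": 0,"gripper": 1},
    {"tx": 0,"ty": 0,"tz": 0.004,"rx": 0,"ry": 0,"rz": 0,"gripper": 1},
    {"tx": 0,"ty": 0,"tz": 0,"rx": 0,"ry": 0,"rz": 0,"gripper": 1},
  ],
)

```text
time_s: 19.05
ee_pos: [496.7, -246.0, 115.3]
ee_rot: [180.0, 0.0, -180.0]
force: [-1.9, 1.6, 1.9]
gripper_width: 29.8
gripper_force: 40.1
```

Emit:
send_rows(
  motion=[
    {"tx": 0,"ty": 0,"tz": 0.004,"rx": 0,"ry": 0,"rz": 0,"gripper": 1},
    {"tx": 0,"ty": 0,"tz": 0.004,"rx": 0,"ry": 0,"rz": 0,"gripper": 1},
    {"tx": 0,"ty": 0,"tz": 0,"rx": 0,"ry": 0,"rz": 0,"gripper": 1},
  ],
)

```text
time_s: 19.42
ee_pos: [497.2, -246.5, 110.5]
ee_rot: [-180.0, 0.0, -180.0]
force: [-0.8, 0.3, -0.3]
gripper_width: 29.2
gripper_force: 40.1
```

Emit:
send_rows(
  motion=[
    {"tx": 0,"ty": 0,"tz": 0.003,"rx": 0,"ry": 0,"rz": 0,"gripper": 1},
    {"tx": 0,"ty": 0,"tz": 0.002,"rx": 0,"ry": 0,"rz": 0,"gripper": 1},
    {"tx": 0,"ty": 0,"tz": 0,"rx": 0,"ry": 0,"rz": 0,"gripper": 1},
  ],
)

```text
time_s: 19.8
ee_pos: [497.4, -246.6, 109.1]
ee_rot: [-180.0, 0.1, -180.0]
force: [0.5, 0.2, 3.8]
gripper_width: 29.3
gripper_force: 40.1
```

Emit:
send_rows(
  motion=[
    {"tx": 0,"ty": 0,"tz": 0.003,"rx": 0,"ry": 0,"rz": 0,"gripper": 1},
    {"tx": 0,"ty": 0,"tz": 0,"rx": 0,"ry": 0,"rz": 0,"gripper": 1},
    {"tx": 0,"ty": 0,"tz": 0,"rx": 0,"ry": 0,"rz": 0,"gripper": 1},
  ],
)

```text
time_s: 20.18
ee_pos: [497.7, -246.8, 108.5]
ee_rot: [-179.9, 0.1, -180.0]
force: [-0.9, 0.2, 8.7]
gripper_width: 29.8
gripper_force: 40.1
```

Emit:
send_rows(
  motion=[
    {"tx": 0,"ty": 0,"tz": 0.005,"rx": 0,"ry": 0,"rz": 0,"gripper": 1},
    {"tx": 0,"ty": 0,"tz": 0.003,"rx": 0,"ry": 0,"rz": 0,"gripper": 1},
    {"tx": 0,"ty": 0,"tz": 0,"rx": 0,"ry": 0,"rz": 0,"gripper": 1},
    {"tx": 0,"ty": 0,"tz": 0,"rx": 0,"ry": 0,"rz": 0,"gripper": 1},
    {"tx": 0,"ty": 0,"tz": 0,"rx": 0,"ry": 0,"rz": 0,"gripper": 1},
    {"tx": 0,"ty": 0,"tz": 0,"rx": 0,"ry": 0,"rz": 0,"gripper": 1},
  ],
)

```text
time_s: 20.92
ee_pos: [498.1, -246.8, 107.7]
ee_rot: [-179.9, 0.3, -180.0]
force: [-4.8, 2.4, 26.5]
gripper_width: 29.2
gripper_force: 40.2
```

```bash
python3 - <<'E'
from ax import *
F=[]
for _ in range(12): F.append(grab('scene')['s']['force'])
a,b=grab('scene'),grab('side'); print(np.mean(F,0),np.array(F)[:,2].round(1),env.state()['ee_pos'])
c1=cv2.resize(a['frame'][195:260,290:345],None,fx=7,fy=7,interpolation=cv2.INTER_CUBIC)
c2=cv2.resize(b['frame'][145:210,276:331],None,fx=7,fy=7,interpolation=cv2.INTER_CUBIC)
cv2.imwrite('pics/c6.png',np.hstack([c1,c2])[...,::-1])
E
```

```text
[-5.10265264  3.00318663 26.95732005] [26.5 27.2 27.7 27.1 25.9 26.5 27.6 26.8 27.  26.6 27.2 27.3] [ 498.09455314 -246.81933904  107.72808549]
```

View pics/c6.png

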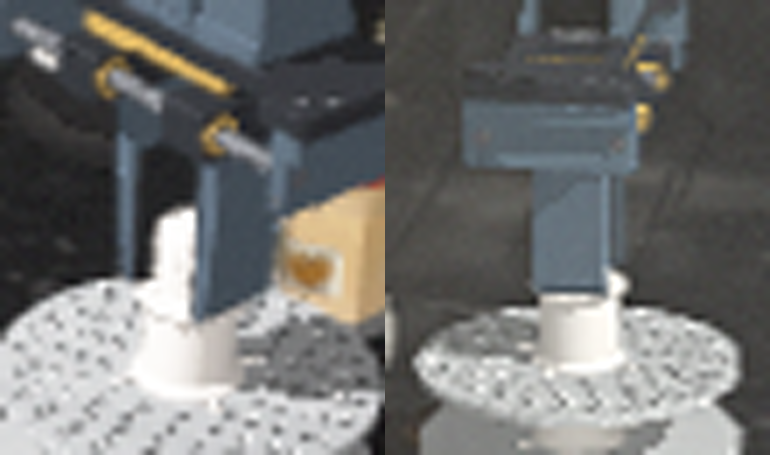

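The cap's flange sits directly on the hub with the stud hidden inside, and the push is steady at about 27 N. I hand it in.

```bash
python3 -c "
from workcell import env
print(env.job_done())"
```

```text
the job is handed in; nothing more can be done
None
```

I put the grating disc fully down on the stand and let go, then pressed the snap cap home on its hub, and handed the job in at about 21 s with the gripper still pressing at about 27 N; no verdict came back.

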